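Build the layered test phantom and present the practice coil over it

TASK

Put the wide spacer disc flat in the middle of the round base plate, and then the narrow disc centred on top of it. Then draw the practice coil out of its sloping holder by its handle, turn it level, and finish while still holding it there: its figure-eight head level and centred over the stack, about 5 cm clear above it, touching nothing but your gripper. Leave the bottle, the jar and the computer mouse where they are.

Things in the scene. Friction and masses are not known exactly. Their poses are not given: they have to be found in the camera images.
- wide_centre (a point): Centre (half-way up) of the loose wide disc: white plastic, 60 mm diameter, 16 mm thick, about 60 g, lying flat on the table on the robot's right. z is its axis.
- narrow_centre (a point): Centre (half-way up) of the loose narrow disc: same white plastic, 44 mm diameter, 16 mm thick, about 35 g, lying flat on the table on the robot's right. z is its axis.
- plate: Fixed round base plate of dark steel, 120 mm diameter, 10 mm thick, flat on the table. Origin at the centre of its underside (its top is 10 mm higher); z up.
- holder: Fixed aluminium coil holder on a dark foot, on the robot's left, 172 mm wide, metal up to 91 mm high: a pocket sloping 45 degrees from level, so that the coil in it rises towards the robot (the handle is offered to it). Origin at table height on its middle plane; x is level, towards where the pocket rises (yaw about pi); z up.
- holder_home (a point): Point on the holder where the centre of the coil's head is when home, 54 mm above the holder's origin; axes as the holder's. The pocket is 36 mm deep along the slope, 20 mm front to back, 164 mm wide; its underside wall runs on 64 mm up the slope past its mouth as a rest under the coil.
- coil_centre (a point): Centre of the head of the loose black practice coil (no cable), half-way through. The head is a flat figure-eight: two touching 80 mm discs, 16 mm thick, centres 39 mm to either side along y. x runs from the head along the handle, z is square to the head. In the holder the head's lower half is in the pocket and the handle rises at 45 degrees from level (pitch -0.785 rad).
- coil_grip (a point): Good place to grasp the coil: on the handle's centre line, 100 mm along x and 4 mm along z from coil_centre, same axes; about 128 mm above the table when home. The handle is a flat-sided bar 26 mm wide (along y) and 24 mm thick, from 38 to 170 mm along x; pinch it across its width, along y. Free space under it beyond 60 mm.
- coil: The whole coil, about 0.22 kg, centre of mass 46 mm along x; origin and axes are those of coil_centre. To come out of the holder it must first go about 45 mm along its own x, that is up along the slope.
- wide_disc: The wide disc; origin at the centre of its underside.
- narrow_disc: The narrow disc; origin at the centre of its underside.
- sanitiser: Bystander: white bottle, 64 mm diameter, 170 mm tall, standing at the far side; origin at the centre of its underside.
- gel_jar: Bystander: white jar with a lid, 72 mm diameter, 70 mm tall, at the far right; origin at the centre of its underside.
- mouse: Bystander: black computer mouse, 100 x 58 x 30 mm, beyond the plate; origin at the centre of its underside.
Things that resemble listed ones, but are neither listed nor needed, are in the scene too. Several things have the shape of the holder; the one meant has the colours described above. What is shaped like the wide_disc but turquoise is not meant.

How it is judged (in metres and radians):
On the way, in this order (a step that is already met when the one before it is completed fails the run):
1. the wide disc lies flat and let go in the middle of the plate (z of wide_centre in the frame of plate between 0.014 and 0.022 m and horizontal distance between wide_centre and plate below 0.01 m and angle between wide_centre's own z axis and vertical below 0.1 rad and contact force between the fingers and wide_disc below 0.05 N), for 0.2 s.
2. the narrow disc lies flat and let go, centred on the wide disc (all of step 1 and z of narrow_centre in the frame of plate between 0.03 and 0.038 m and horizontal distance between narrow_centre and wide_centre below 0.01 m and angle between narrow_centre's own z axis and vertical below 0.1 rad and contact force between the fingers and narrow_disc below 0.05 N), for 0.2 s.
3. the coil has been drawn out of its holder and is carried by the gripper alone, the stack still whole (all of step 2 and contact force between the fingers and coil above 0.5 N and contact force between coil and holder below 0.05 N and contact force between coil and plate below 0.05 N and contact force between coil and wide_disc below 0.05 N and contact force between coil and narrow_disc below 0.05 N and contact force between coil and mouse below 0.05 N and contact force between coil and sanitiser below 0.05 N and contact force between coil and gel_jar below 0.05 N and distance between coil_centre and holder_home above 0.06 m), for 0.2 s.
At the end, for the whole second after the job is handed in: Wide disc flat on the plate within 10 mm of its middle, narrow disc flat on it within 10 mm of its axis, both let go. Coil held still by the gripper alone, head level within 0.2 rad, centred within 30 mm over the plate, its underside 22 to 100 mm clear of the stack (all of step 2 and contact force between the fingers and coil above 0.5 N and contact force between coil and holder below 0.05 N and contact force between coil and plate below 0.05 N and contact force between coil and wide_disc below 0.05 N and contact force between coil and narrow_disc below 0.05 N and contact force between coil and mouse below 0.05 N and contact force between coil and sanitiser below 0.05 N and contact force between coil and gel_jar below 0.05 N and angle between the z axis of coil_centre and the z axis of plate, either way round below 0.2 rad and horizontal distance between coil_centre and plate below 0.03 m and z of coil_centre in the frame of plate between 0.072 and 0.15 m and linear speed of coil below 0.03 m/s and angular speed of coil below 0.2 rad/s); the arm keeps its last pose, push and grip.
It fails at once if the bottle, the jar or the mouse is pushed more than 30 mm away or tipped over (distance of any of sanitiser, gel_jar, mouse from where it was at the start of the episode above 0.03 m or angle between any of sanitiser, gel_jar, mouse's own z axis and vertical above 0.5 rad).
It also fails if it takes over 64 s, if anything falls off the work surface, if the arm or the gripper's body presses on something with over 40 N, if the wrist force passes 120 N, or if a joint passes its speed limit or range.

ROBOT

A 7-joint arm with a two-finger parallel gripper is mounted at the origin on the work surface. World frame = base frame: x ahead of the robot, y to its left, z up, the work surface at z = 0. Lengths are in mm, angles in rad, forces in N, time in s.
With the tool pointing down it reaches from about 425 to 825 mm from the base axis. Payload 3.6 kg.
Tool frame: the origin (TCP) lies midway between the tips of the shut fingers; the grasp point (between the pads) lies 19 mm behind it; z points along the fingers, y is the line along which they close (so a half turn about z gives the same grasp; the last joint's range is limited). The gripper opens to 93 mm and grips with 3 to 60 N. Pads are 15 mm wide; open, the fingers measure 128 mm over their backs; the gripper's body (75 mm by 188 mm) begins 65 mm behind the grasp point.
Start: joints at [-1.27, 0.615, -0.013, 1.423, 0.008, 1.103, -0.04], TCP at [208.623, 615.578, 194.14] pointing down, gripper open.
Joint ranges: [-3.12, 3.12], [-0.3, 2.06], [-1.34, 1.32], [0.26, 2.42], [-1.36, 4.5], [0.01, 1.98], [-2.84, 2.84]. Speed limits (rad/s): [2.79, 2.79, 3.14, 3.14, 3.14, 3.14, 3.14].

INTERFACE

Orientations are given as a unit quaternion [x, y, z, w].
In Python, from workcell import ctrl gives the robot as it stands.
- The arm moves only by the tool drive_tool, never from a script. Its argument "rows" is text: rows parted by semicolons, each of 6 numbers parted by spaces: the shift along the tool's x, y, z in mm, then the turn, a rotation vector about the tool's x, y, z in degrees. In form: dx dy dz rx ry rz; .... A call has 1 to 10 rows; each row is the pose to reach, as a shift and turn from the pose commanded when the call began, along the tool's axes at that moment; what a row does not reach only later rows make up. A row lasts 1/8 s, in which the tool goes at most 62.5 mm and 10.7 degrees, less where a joint would pass 70% of its speed; a pose out of reach is approached as far as the arm can. A call with a gripper value outside its range is refused whole. "hand" is the gripper's target within -1 to 1 (shut at 1, half-way at 0, fully open at -1), set as the call begins (left out, the last holds). The fingers move at their own pace and stop on an object; "squeeze" is the grip in N (left out, the last holds). Time passes only in rows, so rows that repeat a pose let the fingers close. It gives the time, the measured TCP pose, the force, the opening and the grip force at its end, in the units of the state.
- ctrl.observe(): the state, without advancing time (a new reading comes with each control period).
- ctrl.get_image(name): name is "scene" or "top" or "wrist"; returns the picture (400x640x3 uint8, red, green, blue); there is no depth.
- ctrl.calibration(name): a dict with "vfov" (degrees; the focal length in pixels is half the picture's height over the tangent of half this angle, whatever the lens; pixels are square), "cx", "cy" (the principal point, pixels), "T" (4x4, takes a point from camera to world coordinates). Camera axes: x right, y down, z forward; pixel columns grow to the right and rows downward; lengths in mm; the calibration is good to about 2 mm. The wrist camera is an equidistant fisheye: a pixel r from the principal point sees the ray r / f radians off the axis. A picture is of the moment at which its call begins: read the wrist's pose just before it. calibration takes no time and is no camera call; for the wrist camera it gives the pose at the moment of the call.
- ctrl.hand_in(): hands the job in; it is judged then, once.
Trained networks look in the newest picture that a camera, given by its name, has taken for a name from the list of things; names that differ only in an ending like _2 or _b are one class to them, and where a whole thing is asked for, a point or a joint stands for the part that bears it (a point fixed in the world has none). Each returns a list of dicts, best first, with "p" (0 to 1); they miss things now and then, are a little off and sometimes report something else, mostly with a low value. They report only what shows in the picture. A call takes as long as a camera call. They do not tell look-alikes from the thing itself.
- ctrl.cut_out(target, camera): "region" (400x640 bool, what is visible of it) and "centre" ([column, row] in pixels, amid what is visible of it).
The state is a dict: "clock": time; "joints": joint angles; "joint_velocities": joint speeds; "joint_torque": joint torques, N m; "position": TCP position; "ee_rot": TCP orientation; "wrist_force": force on the tool from outside, world axes, zero at the start; "wrist_torque": the same for the moment, N m; "grip_width": finger opening in mm; "gripper_force": force on a finger pad.
Only numpy, scipy, OpenCV 4.12 (cv2) and the standard library are available. Lean on these libraries where they do the work, as an engineer would, in place of code of your own. Each camera call takes 0.05 s, during which the arm holds its last target. There are 200 camera calls.

## Working session

There is one attempt and no reset: what is moved stays moved. The work goes in short steps, Python scripts to look and compute and a tool call to move; the robot and the scene stay as the last step left them, time stands still between calls to the robot, and variables do not carry over. Pictures are saved under pics/ and viewed, at most 10 in all, crops included, and the job is handed in when it is done.

Besides the shell and the picture viewer there is one more tool, called by a JSON object that holds its "api" and its "payload". drive_tool: Moves the arm, as the interface text tells. Its arguments: {"type":"object","properties":{"rows":{"type":"string"},"hand":{"type":"number"},"squeeze":{"type":"number"}},"required":["rows"]}

```bash
ls; mkdir -p pics; cat > h.py <<'E'
import numpy as np, cv2
from workcell import ctrl
from scipy.spatial.transform import Rotation as R
def cal(n):
    c=ctrl.calibration(n); return c, 200/np.tan(np.radians(c["vfov"])/2), np.array(c["T"])
def ray(n,px,C=None):
    c,f,T=C or cal(n); u=(px[0]-c["cx"]);v=(px[1]-c["cy"])
    if n=="wrist":
        r=np.hypot(u,v);t=r/f; d=np.array([u/r*np.sin(t),v/r*np.sin(t),np.cos(t)]) if r>0 else np.array([0,0,1.])
    else: d=np.array([u/f,v/f,1.])
    return T[:3,3], T[:3,:3]@d
def atz(n,px,z,C=None):
    o,d=ray(n,px,C); return o+d*(z-o[2])/d[2]
def proj(n,P,C=None):
    c,f,T=C or cal(n); q=(np.atleast_2d(P)-T[:3,3])@T[:3,:3]
    if n=="wrist":
        t=np.arctan2(np.hypot(q[:,0],q[:,1]),q[:,2]);s=f*t/np.hypot(q[:,0],q[:,1])
    else: s=f/q[:,2]
    return np.c_[c["cx"]+q[:,0]*s,c["cy"]+q[:,1]*s]
def snap(n,name):
    im=np.array(ctrl.get_image(n)); cv2.imwrite(f"pics/{name}.png",im[:,:,::-1]); return im
def totool(dp):
    s=ctrl.observe(); return R.from_quat(s["ee_rot"]).inv().apply(dp)
E
python3 - <<'E'
from h import *
s=ctrl.observe(); print(s["clock"],s["position"],R.from_quat(s["ee_rot"]).as_matrix().round(3),s["grip_width"])
a=snap("scene","s0");b=snap("top","t0")
cv2.imwrite("pics/both.png",cv2.resize(np.vstack([a,b]),(800,1000))[:, :, ::-1]) 
Z=dict(wide_disc=16,narrow_disc=16,plate=10,holder=50,coil=80,sanitiser=170,gel_jar=70,mouse=20)
for t,z in Z.items():
    for r in ctrl.cut_out(t,"top"): print(t,round(r["p"],2),np.round(r["centre"]),atz("top",r["centre"],z).round(),int(r["region"].sum()))
for n in("top","scene"): print(n,cal(n))
E
```

```text
pics
0.0 [208.38658655 614.79945244 192.98520886] [[-0.947  0.321 -0.001]
 [ 0.321  0.947 -0.002]
 [-0.    -0.003 -1.   ]] 92.5371886884156
wide_disc 0.92 [458. 246.] [ 421. -305.   16.] 448
wide_disc 0.75 [446. 284.] [ 325. -272.   16.] 478
wide_disc 0.33 [359. 128.] [733. -58.  16.] 820
narrow_disc 0.54 [449. 178.] [ 597. -290.   16.] 230
plate 0.86 [371. 192.] [563. -88.  10.] 1682
holder 0.88 [165. 191.] [566. 431.  50.] 3451
holder 0.57 [260. 213.] [508. 195.  50.] 2141
coil 0.73 [254. 208.] [518. 206.  80.] 1549
sanitiser 0.83 [298. 103.] [745.  94. 170.] 874
gel_jar 0.74 [428. 113.] [ 753. -227.   70.] 822
mouse 0.69 [359. 128.] [730. -58.  20.] 850
top ({'vfov': 55.698820458903214, 'cx': 319.1631749069753, 'cy': 199.77933493357278, 'T': array([[-1.14649836e-02, -9.94740499e-01,  1.01783566e-01,
         4.43771374e+02],
       [-9.99890682e-01,  1.04544682e-02, -1.04559842e-02,
         5.84019722e+01],
       [ 9.33689787e-03, -1.01892317e-01, -9.94751616e-01,
         9.87972392e+02],
       [ 0.00000000e+00,  0.00000000e+00,  0.00000000e+00,
         1.00000000e+00]])}, np
[... 477 characters left out ...]
0619e-01,  5.77681961e-01, -6.03863601e-01,
         1.19264854e+03],
       [ 8.35660041e-01, -3.85109303e-01,  3.91616038e-01,
        -3.73360940e+02],
       [-6.32396962e-03, -7.19704367e-01, -6.94251850e-01,
         8.28876167e+02],
       [ 0.00000000e+00,  0.00000000e+00,  0.00000000e+00,
         1.00000000e+00]])}, np.float64(431.4583285024747), array([[ 5.49210619e-01,  5.77681961e-01, -6.03863601e-01,
         1.19264854e+03],
       [ 8.35660041e-01, -3.85109303e-01,  3.91616038e-01,
        -3.73360940e+02],
       [-6.32396962e-03, -7.19704367e-01, -6.94251850e-01,
         8.28876167e+02],
       [ 0.00000000e+00,  0.00000000e+00,  0.00000000e+00,
         1.00000000e+00]]))
```

```bash
ls pics
```

```text
both.png
s0.png
t0.png
```

View pics/t0.png

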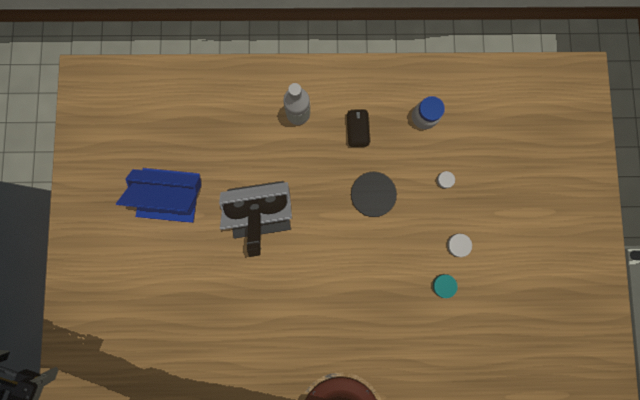

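View pics/s0.png

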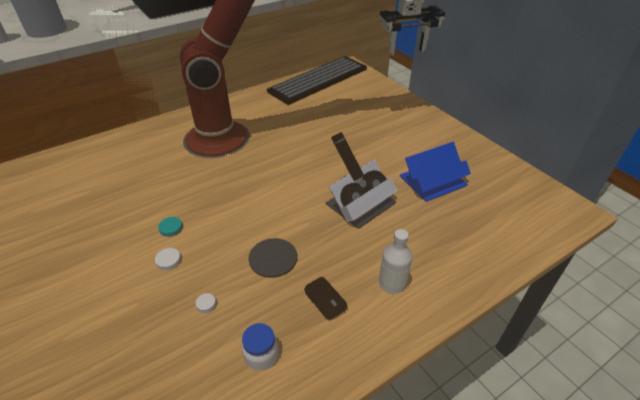

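The top view shows plate (374,194), white wide disc (460,245), narrow disc (446,180), turquoise decoy (445,286), and the aluminium holder with coil (256,207), handle end (254,250). The blue holder at left is a decoy. The bystanders are at the far side.

```bash
cat >> h.py <<'E'
def plan(ways,start=None):
    """ways: (pos, Rot or None, n)"""
    s=ctrl.observe(); p0=np.array(s["position"]); r0=R.from_quat(s["ee_rot"])
    p,r=p0,r0; out=[]
    for w,q,n in ways:
        q=q or r; w=np.array(w,float); dv=(r.inv()*q).as_rotvec()
        for k in range(1,n+1):
            pp=p+(w-p)*k/n; rr=r*R.from_rotvec(dv*k/n)
            out.append(np.r_[r0.inv().apply(pp-p0),(r0.inv()*rr).as_rotvec(degrees=True)])
        p,r=w,q
    for i in range(0,len(out),10): print("; ".join(" ".join(f"{v:.1f}" for v in o) for o in out[i:i+10]))
def down(a): # tool down, closing line (y) at world angle a deg
    a=np.radians(a); y=np.array([np.cos(a),np.sin(a),0]);z=np.array([0,0,-1.]);x=np.cross(y,z); return R.from_matrix(np.c_[x,y,z])
E
python3 - <<'E'
from h import *
plan([((400,500,300),down(80),4),((560,280,320),down(90),5)])
E
```

```text
-54.6 -12.0 -26.5 -0.0 -0.0 -2.2; -109.2 -24.0 -53.0 -0.0 -0.0 -4.4; -163.8 -36.0 -79.4 -0.0 -0.0 -6.5; -218.4 -48.0 -105.9 -0.0 -0.0 -8.7; -262.8 -79.4 -109.9 -0.0 -0.0 -10.7; -307.2 -110.8 -113.9 -0.0 -0.0 -12.7; -351.6 -142.2 -117.9 -0.0 -0.0 -14.7; -396.1 -173.6 -121.9 -0.0 -0.0 -16.7; -440.5 -205.0 -125.9 -0.0 -0.0 -18.7
```

{"api": "drive_tool", "payload": {"rows": "-55 -12 -27 0 0 -2; -109 -24 -53 0 0 -4; -164 -36 -79 0 0 -6; -218 -48 -106 0 0 -9; -263 -79 -110 0 0 -11; -307 -111 -114 0 0 -13; -352 -142 -118 0 0 -15; -396 -174 -122 0 0 -17; -440 -205 -126 0 0 -18.7; -440 -205 -126 0 0 -18.7", "hand": -1}}

```text
clock: 1.75
position: [563.4, 273.6, 320.4]
ee_rot: [0.006, 1.0, -0.002, 0.001]
wrist_force: [0.3, 0.3, -0.2]
grip_width: 92.7
gripper_force: 0.0
```

{"api": "drive_tool", "payload": {"rows": "-7 -60 0 0 0 0; -15 -120 0 0 0 0; -22 -180 0 0 0 0; -30 -240 0 0 0 0; -25 -300 0 0 0 0; 0 -360 0 0 0 0; 20 -420 10 0 0 0; 50 -475 30 0 0 0; 85 -520 60 0 0 0; 125 -560 90 0 0 0"}}

```text
clock: 3.0
position: [440.4, -273.9, 234.5]
ee_rot: [-0.0, 1.0, -0.0, 0.001]
wrist_force: [-0.3, -0.2, 0.8]
grip_width: 92.8
gripper_force: 0.0
```

{"api": "drive_tool", "payload": {"rows": "17 -18 30 0 0 0; 17 -18 30 0 0 0; 17 -18 30 0 0 0"}}

```text
clock: 3.38
position: [426.1, -289.6, 206.1]
ee_rot: [-0.001, 1.0, 0.0, 0.001]
wrist_force: [0.0, 0.0, -0.0]
grip_width: 93.2
gripper_force: 0.0
```

```bash
cat >> h.py <<'E'
def seg(n,im,px,rad,white=True):
    h=cv2.cvtColor(im,cv2.COLOR_RGB2HSV); m=((h[:,:,1]<60)&(h[:,:,2]>110) if white else (im.max(2)<90)).astype(np.uint8)
    k,l,st,ce=cv2.connectedComponentsWithStats(m)
    return [(ce[i].round(1),st[i].tolist()) for i in range(1,k) if st[i,4]>40 and np.hypot(*(ce[i]-px))<rad]
E
python3 - <<'E'
from h import *
s=ctrl.observe(); print(s["clock"],s["position"],R.from_quat(s["ee_rot"]).as_matrix().round(3),s["joints"])
C=cal("wrist"); im=snap("wrist","w0")
print(C)
for t,z in dict(wide_disc=16,narrow_disc=16,plate=10).items():
    for r in ctrl.cut_out(t,"wrist"): print(t,round(r["p"],2),np.round(r["centre"]),atz("wrist",r["centre"],z,C).round(),int(r["region"].sum()))
t0=cv2.imread("pics/t0.png")[:,:,::-1].copy()
for w,px,z in((1,(460,245),12),(1,(446,180),12),(0,(374,194),10)):
    for c,st in seg("top",t0,px,8,w): print(c,st,atz("top",c,z).round(1))
E
```

```text
3.375 [ 426.08809497 -289.64777171  206.10012508] [[-1.    -0.003  0.003]
 [-0.003  1.     0.   ]
 [-0.003  0.    -1.   ]] [ 0.49107019  0.39236415  0.09151194  1.79655208 -0.04483403  0.95239
  2.17521889]
({'vfov': 65.70646984690485, 'cx': 321.5189878596473, 'cy': 206.99402704380884, 'T': array([[-4.35505561e-03,  9.52785812e-01,  3.03611972e-01,
         3.41007003e+02],
       [ 9.99990499e-01,  4.09160964e-03,  1.50384917e-03,
        -2.90581612e+02],
       [ 1.90584478e-04,  3.03615637e-01, -9.52794578e-01,
         3.96738774e+02],
       [ 0.00000000e+00,  0.00000000e+00,  0.00000000e+00,
         1.00000000e+00]])}, np.float64(309.70691628693146), array([[-4.35505561e-03,  9.52785812e-01,  3.03611972e-01,
         3.41007003e+02],
       [ 9.99990499e-01,  4.09160964e-03,  1.50384917e-03,
        -2.90581612e+02],
       [ 1.90584478e-04,  3.03615637e-01, -9.52794578e-01,
         3.96738774e+02],
       [ 0.00000000e+00,  0.00000000e+00,  0.00000000e+00,
         1.00000000e+00]]))
wide_disc 0.82 [342.  93.] [ 318. -267.   16.] 1830
narrow_disc 0.68 [324. 290.] [ 589. -286.   16.] 667
plate 0.9 [456. 253.] [535. -89.  10.] 2444
plate 0.45 [583. 235.] [516. 188.  10.] 3262
[460.1 244.9] [449, 234, 23, 23, 432] [ 423.3 -312.6   12. ]
[446.3 179.2] [438, 171, 17, 17, 221] [ 594.2 -284.9   12. ]
[373.1 194.1] [351, 172, 46, 45, 1621] [557.2 -92.5  10. ]
```

View pics/w0.png

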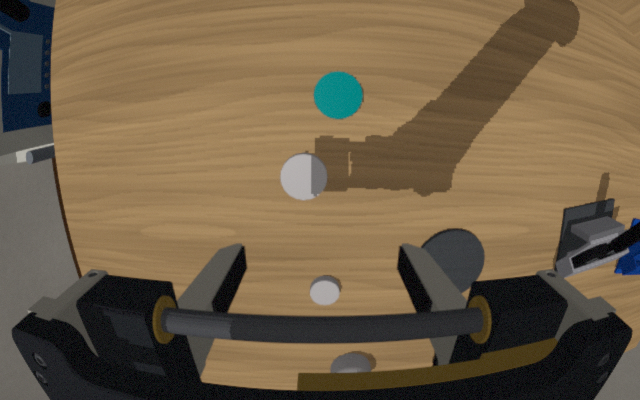

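Wrist view: wide disc at (304,177), turquoise decoy at (338,95), narrow disc at (325,290), plate at (453,258), partly hidden by a finger.

```bash
python3 - <<'E'
from h import *
im=cv2.imread("pics/w0.png")[:,:,::-1].copy()
for c,st in seg("wrist",im,(304,177),20): print(c,st,atz("wrist",c,13).round(1))
for c,st in seg("wrist",im,(325,290),10): print(c,st,atz("wrist",c,13).round(1))
# check: edges in wrist via projected circles
for p,r in(((423,-313,16),30),((594,-285,16),22),((557,-92,10),60)):
    a=np.linspace(0,6.28,9)[:8]; q=proj("wrist",np.c_[p[0]+r*np.cos(a),p[1]+r*np.sin(a),np.full(8,p[2])]); print(q.min(0).round(),q.max(0).round())
E
```

```text
[302.6 176.5] [280, 153, 47, 48, 1692] [ 422.2 -314.8   13. ]
[324.2 292.1] [310, 280, 30, 25, 608] [ 593.5 -286.2   13. ]
[280. 154.] [328. 200.]
[310. 281.] [340. 306.]
[416. 230.] [486. 299.]
```

{"api": "drive_tool", "payload": {"rows": "3.5 -24.5 50 0 0 0; 3.5 -24.5 100 0 0 0; 3.5 -24.5 145 0 0 0; 3.5 -24.5 175 0 0 0; 3.5 -24.5 192 0 0 0; 3.5 -24.5 202 0 0 0; 3.5 -24.5 202 0 0 0; 3.5 -24.5 202 0 0 0"}}

```text
clock: 4.58
position: [421.0, -316.0, 3.9]
ee_rot: [0.0, 1.0, -0.001, 0.001]
wrist_force: [0.8, 0.4, 0.5]
grip_width: 92.9
gripper_force: 0.0
```

{"api": "drive_tool", "payload": {"rows": "0 0 0 0 0 0; 0 0 0 0 0 0; 0 0 0 0 0 0; 0 0 0 0 0 0; 0 0 0 0 0 0; 0 0 0 0 0 0", "hand": 1, "squeeze": 20}}

```text
clock: 5.32
position: [420.2, -315.7, 3.0]
ee_rot: [0.0, 1.0, -0.0, -0.0]
wrist_force: [-0.4, -0.2, -0.3]
grip_width: 37.4
gripper_force: 0.0
```

```bash
python3 - <<'E'
from h import *
s=ctrl.observe(); print(s["clock"],s["position"],s["grip_width"],s["gripper_force"],s["joints"])
im=snap("wrist","w1"); snap("top","t1")
for c,st in seg("wrist",im,(310,250),120): print(c,st,atz("wrist",c,13).round(1))
E
```

```text
5.325 [ 420.1678529  -315.66569573    2.98100488] 37.404718428083136 0.0 [ 0.56344388  0.70024091  0.0600222   1.96634834 -0.08408778  0.47738116
  2.25449941]
[324.2 249.5] [282, 210, 90, 83, 5111] [ 421.4 -314.4   13. ]
```

View pics/w1.png

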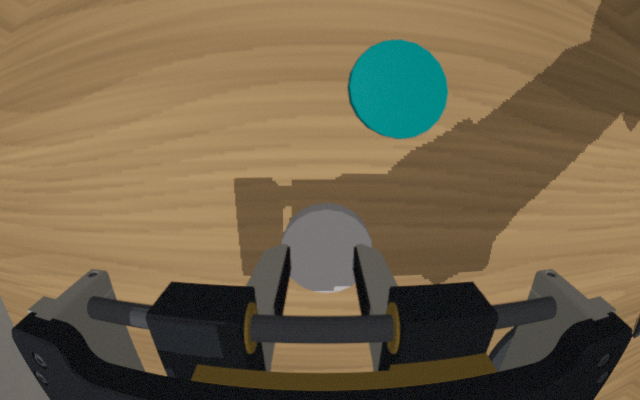

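```bash
python3 - <<'E'
from h import *
for z in (3,10,20,30): print(z,proj("wrist",[(420,-316-18.7,z),(420,-316+18.7,z),(412,-334,z),(428,-334,z)]).round().tolist())
a=np.linspace(0,6.28,9)[:8]; q=proj("wrist",np.c_[421+30*np.cos(a),-314.5+30*np.sin(a),np.full(8,16)]); print(q.min(0).round(),q.max(0).round())
print(cal("wrist")[2][:3,3])
E
```

```text
3 [[294.0, 241.0], [350.0, 241.0], [295.0, 230.0], [295.0, 252.0]]
10 [[293.0, 245.0], [350.0, 246.0], [294.0, 234.0], [295.0, 256.0]]
20 [[292.0, 252.0], [352.0, 252.0], [292.0, 240.0], [293.0, 263.0]]
30 [[290.0, 259.0], [353.0, 260.0], [291.0, 247.0], [292.0, 271.0]]
[277. 206.] [371. 291.]
[ 335.60888882 -316.29567778  193.84327644]
```

```bash
python3 - <<'E'
from h import *
r=R.from_quat(ctrl.observe()["ee_rot"]); p=np.array(ctrl.observe()["position"]); C=cal("wrist")
for w in (37.4,93):
  for d in (0,10,20,30,40,50): print(w,d,proj("wrist",p+r.apply([[7.5,-w/2,-d],[-7.5,-w/2,-d],[7.5,w/2,-d]]),C).round().tolist())
a=cv2.imread("pics/w0.png")[220:320,180:300];b=cv2.imread("pics/w1.png")[220:320,230:350]
cv2.imwrite("pics/c.png",cv2.resize(np.hstack([a,b]),None,fx=3.3,fy=3.3,interpolation=2))
E
```

```text
37.4 0 [[294.0, 231.0], [295.0, 251.0], [350.0, 231.0]]
37.4 10 [[293.0, 237.0], [294.0, 258.0], [352.0, 237.0]]
37.4 20 [[292.0, 243.0], [292.0, 265.0], [353.0, 243.0]]
37.4 30 [[290.0, 250.0], [291.0, 273.0], [355.0, 251.0]]
37.4 40 [[288.0, 258.0], [289.0, 282.0], [357.0, 258.0]]
37.4 50 [[286.0, 267.0], [288.0, 291.0], [359.0, 267.0]]
93 0 [[253.0, 231.0], [255.0, 251.0], [391.0, 231.0]]
93 10 [[250.0, 236.0], [252.0, 257.0], [394.0, 237.0]]
93 20 [[247.0, 243.0], [249.0, 264.0], [398.0, 243.0]]
93 30 [[243.0, 250.0], [246.0, 272.0], [402.0, 250.0]]
93 40 [[239.0, 257.0], [242.0, 280.0], [406.0, 257.0]]
93 50 [[235.0, 266.0], [238.0, 289.0], [410.0, 266.0]]
```

View pics/c.png

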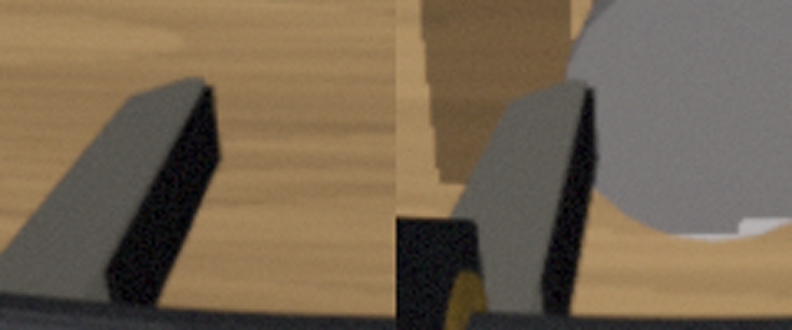

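The fingers shut above the disc: its image is unchanged at (421,-314), and the tips sit about 25 mm behind the reported TCP. I'll open and feel downwards.

{"api": "drive_tool", "payload": {"rows": "0 0 0 0 0 0; 0 0 0 0 0 0; 0 0 0 0 0 0; 0 0 0 0 0 0; 0 0 0 0 0 0", "hand": -0.8}}

```text
clock: 6.05
position: [420.2, -315.7, 3.0]
ee_rot: [0.0, 1.0, -0.0, -0.0]
wrist_force: [0.0, -0.2, 0.5]
grip_width: 74.9
gripper_force: 0.0
```

{"api": "drive_tool", "payload": {"rows": "-1 1 4 0 0 0; -1 1 8 0 0 0; -1 1 8 0 0 0"}}

```text
clock: 6.42
position: [420.9, -314.4, -5.5]
ee_rot: [0.0, 1.0, 0.0, -0.0]
wrist_force: [0.7, 0.3, 0.0]
grip_width: 83.9
gripper_force: 0.0
```

{"api": "drive_tool", "payload": {"rows": "-1 0 4 0 0 0; -1 0 8 0 0 0; -1 0 12 0 0 0; -1 0 14 0 0 0; -1 0 14 0 0 0"}}

```text
clock: 7.05
position: [422.0, -314.6, -19.2]
ee_rot: [0.0, 1.0, 0.0, -0.0]
wrist_force: [-0.6, 0.7, -0.9]
grip_width: 84.0
gripper_force: 0.0
```

{"api": "drive_tool", "payload": {"rows": "0 0 0 0 0 0; 0 0 0 0 0 0; 0 0 0 0 0 0; 0 0 0 0 0 0; 0 0 0 0 0 0", "hand": 1}}

```text
clock: 7.68
position: [422.2, -314.5, -18.9]
ee_rot: [0.0, 1.0, 0.0, 0.0]
wrist_force: [-0.9, 1.5, 1.5]
grip_width: 59.3
gripper_force: 20.0
```

{"api": "drive_tool", "payload": {"rows": "0 0 -30 0 0 0; 0 0 -80 0 0 0; -25 44 -110 0 0 0; -50 88 -120 0 0 0; -75 130 -120 0 0 0; -78 175 -120 0 0 0; -78 222 -120 0 0 0; -78 222 -120 0 0 0; -78 222 -120 0 0 0"}}

```text
clock: 8.8
position: [500.1, -93.4, 100.9]
ee_rot: [0.0, 1.0, -0.0, -0.0]
wrist_force: [0.4, -0.3, -0.5]
grip_width: 59.3
gripper_force: 20.0
```

```bash
cat >> h.py <<'E'
def fitplate(n,im,guess,C=None,r=60,z=10):
    """fit circle centre to edge strength dark inside/bright outside"""
    C=C or cal(n); g=cv2.GaussianBlur(im.max(2).astype(np.float32),(3,3),0); a=np.linspace(0,2*np.pi,121)[:-1]; c=np.array(guess,float)
    cs=np.c_[np.cos(a),np.sin(a)]; rs=np.arange(r-12,r+13,.5)
    for it in range(4):
        P=[];
        P3=(c+cs[:,None]*rs[None,:,None]).reshape(-1,2); px=proj(n,np.c_[P3,np.full(len(P3),z)],C).astype(np.float32)
        v=cv2.remap(g,px[:,0].reshape(len(a),-1),px[:,1].reshape(len(a),-1),1,borderMode=cv2.BORDER_REPLICATE)
        k=6; d=np.cumsum(np.c_[np.zeros(len(a)),v],1); gr=(d[:,2*k:]-2*d[:,k:-k]+d[:,:-2*k])/k
        j=gr.argmax(1); ok=gr.max(1)>25; e=rs[j+k-0]-.25; 
        A=np.c_[cs,np.ones(len(a))]; w=ok.copy()
        for _ in range(3):
            s=np.linalg.lstsq(A[w],e[w],rcond=None)[0]; w=ok&(abs(A@s-e)<2.5)
        c=c+s[:2]
    return c.round(1),s[2].round(1),int(w.sum())
E
python3 - <<'E'
from h import *
s=ctrl.observe(); print(s["clock"],s["position"],s["grip_width"],s["gripper_force"])
C=cal("wrist"); im=snap("wrist","w2")
print(fitplate("wrist",im,(557,-92),C))
t0=cv2.imread("pics/t0.png")[:,:,::-1].copy(); print(fitplate("top",t0,(557,-92)))
s0=cv2.imread("pics/s0.png")[:,:,::-1].copy(); print(fitplate("scene",s0,(557,-92)))
E
```

```text
8.8 [500.12318216 -93.37987021 100.92583777] 59.330219079502925 19.999553561210632
(array([557.4, -94.7]), np.float64(60.7), 86)
(array([557.8, -92.6]), np.float64(60.0), 120)
(array([562.7, -97.6]), np.float64(61.2), 119)
```

View pics/w2.png

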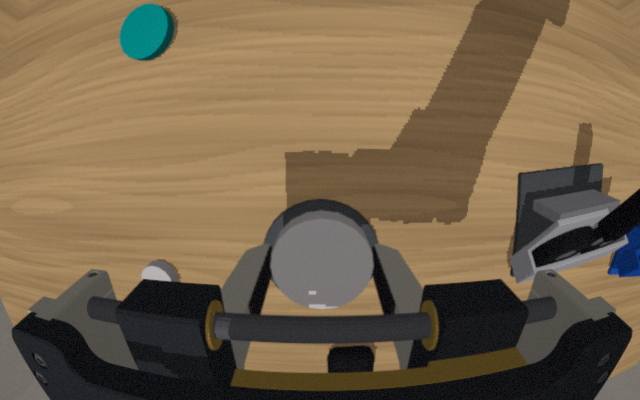

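{"api": "drive_tool", "payload": {"rows": "-40 -0.5 20 0 0 0; -57.5 -0.5 60 0 0 0; -57.5 -0.5 90 0 0 0; -57.5 -0.5 102 0 0 0; -57.5 -0.5 107 0 0 0; -57.5 -0.5 109.5 0 0 0; -57.5 -0.5 109.5 0 0 0"}}

```text
clock: 9.72
position: [558.4, -93.5, -7.6]
ee_rot: [0.0, 1.0, -0.0, 0.001]
wrist_force: [-0.1, 0.1, -0.1]
grip_width: 59.4
gripper_force: 20.0
```

{"api": "drive_tool", "payload": {"rows": "0 0 0 0 0 0; 0 0 0 0 0 0; 0 0 0 0 0 0; 0 0 0 0 0 0", "hand": -0.8}}

```text
clock: 10.22
position: [557.8, -93.2, -8.4]
ee_rot: [0.0, 1.0, -0.0, 0.0]
wrist_force: [0.6, 0.9, -0.8]
grip_width: 83.8
gripper_force: 0.0
```

{"api": "drive_tool", "payload": {"rows": "0 0 -30 0 0 0; 0 0 -80 0 0 0; 0 -30 -115 0 0 0; 0 -85 -120 0 0 0; -15 -140 -120 0 0 0; -20 -190 -120 0 0 0; -20 -190 -120 0 0 0; -20 -190 -120 0 0 0", "hand": -0.8}}

```text
clock: 11.22
position: [577.5, -282.1, 111.1]
ee_rot: [0.0, 1.0, 0.001, -0.0]
wrist_force: [0.8, 1.0, -0.4]
grip_width: 83.6
gripper_force: 0.0
```

```bash
python3 - <<'E'
from h import *
s=ctrl.observe(); print(s["clock"],s["position"],s["grip_width"],s["gripper_force"])
C=cal("wrist"); im=snap("wrist","w3"); t=snap("top","t3"); sc=snap("scene","s3")
for c,st in seg("wrist",im,(310,260),300): print("w",c,st,atz("wrist",c,13,C).round(1),atz("wrist",c,24,C).round(1))
for c,st in seg("top",t,(410,190),100): print("t",c,st,atz("top",c,13).round(1),atz("top",c,24).round(1))
def rim(n,im,g,r,z,C=None): return fitplate(n,255-im,g,C,r,z)
print(rim("top",t,(557,-93),30,26), fitplate("top",t,(557,-93)))
E
```

```text
11.225 [ 577.50397794 -282.10541715  111.05714584] 83.55838116655737 0.0
w [ 14.7 274.6] [0, 121, 49, 279, 6080] [ 707.5 -814.4   13. ] [ 699.3 -794.2   24. ]
w [502.  187.1] [479, 159, 47, 56, 1992] [561.3 -86.7  13. ] [558.7 -94.2  24. ]
w [318.3 216.9] [296, 196, 45, 42, 1443] [ 594.3 -285.6   13. ] [ 590.5 -285.5   24. ]
w [344.9 351.8] [329, 343, 45, 29, 434] [ 775.2 -252.7   13. ] [ 764.5 -253.9   24. ]
t [373.6 192.5] [362, 181, 24, 24, 429] [561.1 -93.5  13. ] [559.7 -91.8  24. ]
(array([559.6, -91.8]), np.float64(29.5), 120) (array([557.5, -92.7]), np.float64(60.2), 73)
```

{"api": "drive_tool", "payload": {"rows": "-10 -3.5 40 0 0 0; -17 -3.5 85 0 0 0; -17 -3.5 112 0 0 0; -17 -3.5 124 0 0 0; -17 -3.5 129.5 0 0 0; -17 -3.5 129.5 0 0 0"}}

```text
clock: 12.12
position: [595.3, -286.8, -17.2]
ee_rot: [0.0, 1.0, -0.0, 0.001]
wrist_force: [0.8, -1.3, 1.0]
grip_width: 84.0
gripper_force: 0.0
```

{"api": "drive_tool", "payload": {"rows": "0 0 0 0 0 0; 0 0 0 0 0 0; 0 0 0 0 0 0; 0 0 0 0 0 0; 0 0 0 0 0 0; 0 0 0 0 0 0; 0 0 0 0 0 0", "hand": 1}}

```text
clock: 13.0
position: [594.7, -286.7, -17.9]
ee_rot: [0.0, 1.0, 0.0, -0.0]
wrist_force: [-0.0, -0.5, 0.9]
grip_width: 43.5
gripper_force: 20.0
```

{"api": "drive_tool", "payload": {"rows": "0 0 -40 0 0 0; 5 10 -90 0 0 0; 15 60 -110 0 0 0; 25 115 -110 0 0 0; 35.5 165 -110 0 0 0; 35.5 193.5 -100 0 0 0; 35.5 193.5 -70 0 0 0; 35.5 193.5 -42 0 0 0; 35.5 193.5 -31 0 0 0; 35.5 193.5 -26.7 0 0 0"}}

```text
clock: 14.25
position: [559.2, -93.4, 8.4]
ee_rot: [0.0, 1.0, -0.0, -0.0]
wrist_force: [-0.4, -0.2, -0.2]
grip_width: 43.2
gripper_force: 20.0
```

{"api": "drive_tool", "payload": {"rows": "0 0 0 0 0 0; 0 0 0 0 0 0"}}

```text
clock: 14.5
position: [560.0, -93.5, 9.6]
ee_rot: [0.0, 1.0, -0.0, 0.001]
wrist_force: [0.1, -0.5, 0.6]
grip_width: 43.9
gripper_force: 20.0
```

{"api": "drive_tool", "payload": {"rows": "0 0 0 0 0 0; 0 0 0 0 0 0; 0 0 0 0 0 0; 0 0 0 0 0 0; 0 0 0 0 0 0", "hand": -0.8}}

```text
clock: 15.12
position: [559.3, -93.2, 8.7]
ee_rot: [0.0, 1.0, -0.0, -0.0]
wrist_force: [0.7, -1.0, 0.5]
grip_width: 83.0
gripper_force: 0.0
```

{"api": "drive_tool", "payload": {"rows": "0 0 -30 0 0 0; 0 0 -80 0 0 0; 20 0 -130 0 0 0; 50 30 -190 0 0 0; 70 70 -240 0 0 0; 80 130 -250 0 0 0; 80 190 -250 0 0 0; 80 190 -250 0 0 0; 80 190 -250 0 0 0", "hand": -0.6}}

```text
clock: 16.25
position: [479.1, 96.6, 258.5]
ee_rot: [-0.0, 1.0, -0.0, -0.0]
wrist_force: [0.3, -0.9, -0.1]
grip_width: 74.2
gripper_force: 0.0
```

```bash
python3 - <<'E'
from h import *
s=ctrl.observe(); print(s["clock"],s["position"],s["grip_width"],s["gripper_force"],s["joints"])
C=cal("wrist"); im=snap("wrist","w4"); t=snap("top","t4"); sc=snap("scene","s4")
for c,st in seg("top",t,(374,190),60): print("t",c,st,atz("top",c,30).round(1))
def rim(n,im,g,r,z,C=None): return fitplate(n,255-im,g,C,r,z)
print(fitplate("top",t,(557,-93)))
a=sc[200:320,200:350][:,:,::-1]; b=t[150:240,200:420][:,:,::-1]
A=np.zeros((800,800,3),np.uint8); A[:400,:500]=cv2.resize(a,(500,400)); A[400:760,:800]=cv2.resize(b,(800,360)); cv2.imwrite("pics/c4.png",A[:760][:600] if 0 else cv2.resize(A[:760],(600,570)))
E
```

```text
16.25 [479.10380611  96.63448262 258.46177638] 74.15369565945117 0.0 [-0.31918816  0.30007025  0.10048915  1.77695235 -0.03300947  1.06694346
  1.36428832]
t [315.3 186. ] [311, 168, 9, 36, 45] [577.3  57.8  30. ]
t [374.1 192.5] [362, 181, 24, 24, 426] [559.  -92.1  30. ]
(array([557.8, -92.8]), np.float64(59.9), 107)
```

View pics/c4.png

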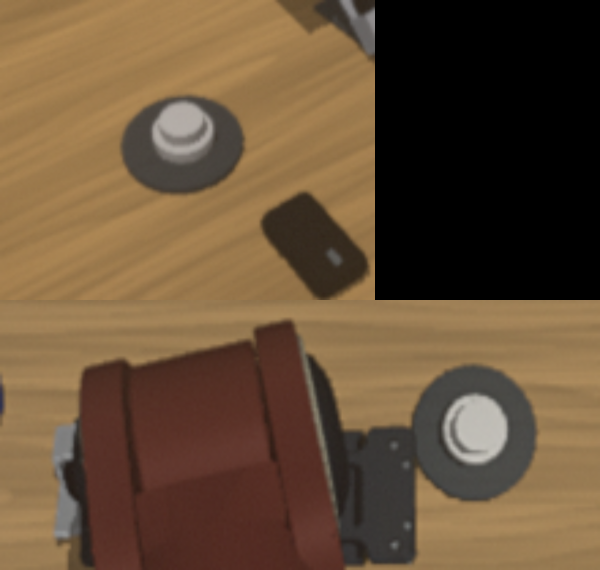

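View pics/w4.png

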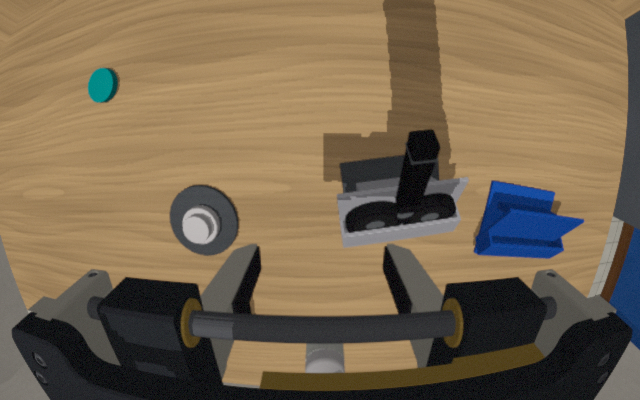

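The stack stands centred: narrow on wide on plate. In the wrist view the coil handle runs from (408,215) to its end at (423,137), pocket around (402,215).

```bash
cat > coil.py <<'E'
from h import *
from scipy.optimize import minimize
def pose(x,y,yaw,zc=54):
    Rh=R.from_euler("z",np.pi+yaw)*R.from_euler("y",-np.pi/4); return np.array([x,y,zc]),Rh
hb=np.array([[a,b,c+4] for a in(38,170) for b in(-13,13) for c in(-12,12)],float)
def sil(n,C,th):
    p,Rh=pose(*th); q=proj(n,p+Rh.apply(hb),C); m=np.zeros((400,640),np.uint8)
    cv2.fillConvexPoly(m,cv2.convexHull((q*16).astype(np.float32)).astype(np.int32),255,shift=4); return cv2.GaussianBlur(m,(5,5),0)/255.
def fit(obs,th0):
    def f(th):
        e=0
        for n,C,m,(r0,r1,c0,c1) in obs:
            a=sil(n,C,th)[r0:r1,c0:c1]; b=cv2.GaussianBlur(m.astype(np.float32),(5,5),0)[r0:r1,c0:c1]; e+=((a-b)**2).sum()/b.sum()
        return e
    best=None
    for dy in(-8,8):
        s=minimize(f,np.array(th0)+[0,dy,0],method="Nelder-Mead",options=dict(initial_simplex=np.array(th0)+[0,dy,0]+np.array([[0,0,0],[15,0,0],[0,15,0],[0,0,.15]])))
        if best is None or s.fun<best.fun: best=s
    return best.x.round(3),round(best.fun,3)
E
python3 - <<'E'
from coil import *
s=ctrl.observe(); C=cal("wrist"); w=cv2.imread("pics/w4.png")[:,:,::-1].copy()
cu=ctrl.cut_out("coil","wrist"); print([(round(r["p"],2),np.round(r["centre"]),int(r["region"].sum())) for r in cu])
s0=cv2.imread("pics/s0.png")[:,:,::-1].copy(); t0=cv2.imread("pics/t0.png")[:,:,::-1].copy()
th0=(515,200,0.05)
ow=("wrist",C,w.max(2)<45,(120,190,395,450)); os=("scene",cal("scene"),s0.max(2)<70,(125,172,320,368)); ot=("top",cal("top"),t0.max(2)<60,(236,262,240,270))
for o in([ow],[os],[ot],[ow,ot],[ow,os,ot]): print(fit(o,th0))
A=cv2.resize(w[110:260,320:480],(480,450))[:,:,::-1]; cv2.imwrite("pics/c5.png",A)
E
```

```text
[(0.97, array([418., 200.]), 4945)]
(array([5.33796e+02, 2.06122e+02, 1.64000e-01]), np.float64(0.067))
(array([5.4052e+02, 1.9807e+02, 8.1000e-02]), np.float64(0.118))
(array([5.36544e+02, 2.08075e+02, 1.43000e-01]), np.float64(0.059))
(array([5.34769e+02, 2.05232e+02, 1.40000e-01]), np.float64(0.187))
(array([5.37073e+02, 1.92025e+02, 7.00000e-03]), np.float64(0.378))
```

Wrist and top fits agree: coil head about (535,206), yaw error about 0.15. I'll grasp square to the handle, with the tool tilted 45°, so that the tool ends up pointing down once the coil is level.

```bash
cat >> coil.py <<'E'
def grasp(x,y,yaw,back,along=100):
    p,Rh=pose(x,y,yaw); Rt=Rh*R.from_matrix(np.diag([1,-1,-1])); return p+Rh.apply([along,0,4])+Rt.apply([0,0,44-back]),Rt
E
python3 - <<'E'
from coil import *
g,Rt=grasp(535,206,.15,150); print(g.round(),Rt.as_matrix().round(2))
plan([(g,Rt,8)])
E
```

```text
[542. 207. 202.] [[-0.7  -0.15 -0.7 ]
 [-0.11  0.99 -0.11]
 [ 0.71 -0.   -0.71]]
-7.8 14.1 7.0 0.4 5.6 -1.1; -15.5 28.2 13.9 0.9 11.2 -2.1; -23.3 42.3 20.9 1.3 16.8 -3.2; -31.0 56.4 27.9 1.7 22.4 -4.2; -38.8 70.5 34.9 2.1 28.0 -5.3; -46.5 84.6 41.8 2.6 33.7 -6.3; -54.3 98.7 48.8 3.0 39.3 -7.4; -62.1 112.8 55.8 3.4 44.9 -8.4
```

{"api": "drive_tool", "payload": {"rows": "-8 14 7 0.4 5.6 -1; -16 28 14 0.9 11.2 -2.1; -23 42 21 1.3 16.8 -3.2; -31 56 28 1.7 22.4 -4.2; -39 70 35 2.1 28 -5.3; -46 85 42 2.6 33.7 -6.3; -54 99 49 3 39.3 -7.4; -62 113 56 3.4 44.9 -8.4; -62 113 56 3.4 44.9 -8.4; -62 113 56 3.4 44.9 -8.4"}}

```text
clock: 17.7
position: [531.2, 205.9, 195.6]
ee_rot: [-0.069, 0.924, -0.027, -0.375]
wrist_force: [0.5, -0.3, -0.1]
grip_width: 74.5
gripper_force: 0.0
```

```bash
python3 - <<'E'
from coil import *
s=ctrl.observe(); print(s["clock"],s["position"],R.from_quat(s["ee_rot"]).as_matrix().round(2).tolist(),s["joints"])
C=cal("wrist"); w=snap("wrist","w6")
for th in((535,206,.15),): p,Rh=pose(*th); q=proj("wrist",p+Rh.apply(hb),C); print(q.round().tolist())
cu=ctrl.cut_out("coil","wrist"); print([(round(r["p"],2),np.round(r["centre"]),int(r["region"].sum())) for r in cu])
E
```

```text
17.7 [531.15432064 205.91216349 195.64023784] [[-0.71, -0.15, -0.69], [-0.11, 0.99, -0.1], [0.7, 0.0, -0.72]] [-0.26465543  0.97416843 -0.17815786  0.9404943  -0.04874168  1.98268503
  1.29531718]
[[334.0, 256.0], [335.0, 267.0], [309.0, 256.0], [308.0, 267.0], [336.0, 129.0], [337.0, 131.0], [308.0, 129.0], [307.0, 131.0]]
[(0.78, array([324., 260.]), 9016)]
```

View pics/w6.png

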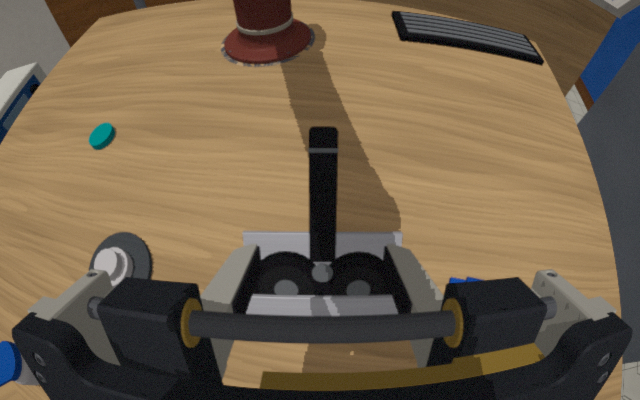

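Handle spans columns 309–337, rows 127–262, matching the projected model (308–336, 129–267). Holder, stack and surroundings are undisturbed. Next I advance to the grasp.

```bash
python3 - <<'E'
from coil import *
g,Rt=grasp(535,206.5,.15,60); g2,_=grasp(535,206.5,.15,0)
plan([(g,Rt,3),(g2,Rt,4)]); print(g2)
E
```

```text
-0.7 -0.2 26.1 0.0 0.3 0.0; -1.5 -0.4 52.3 0.1 0.7 0.0; -2.2 -0.7 78.4 0.1 1.0 0.1; -2.0 -0.7 93.4 0.1 1.0 0.1; -1.7 -0.7 108.4 0.1 1.0 0.1; -1.4 -0.7 123.4 0.1 1.0 0.1; -1.2 -0.8 138.4 0.1 1.0 0.1
[437.11665721 191.70637964  96.42640687]
```

{"api": "drive_tool", "payload": {"rows": "-1 -0.5 26 0 0.3 0; -1.5 -0.5 52 0 0.7 0; -2 -0.5 78 0 1 0; -2 -0.5 93 0 1 0; -1.5 -0.5 108 0 1 0; -1.5 -0.5 123 0 1 0; -1 -0.5 130 0 1 0; -1 -0.5 130 0 1 0"}}

```text
clock: 18.8
position: [442.0, 193.6, 101.8]
ee_rot: [-0.07, 0.921, -0.027, -0.383]
wrist_force: [0.5, -0.2, -0.4]
grip_width: 74.5
gripper_force: 0.0
```

{"api": "drive_tool", "payload": {"rows": "0 0 4 0 0 0; 0 0 8 0 0 0; 0 0 8 0 0 0"}}

```text
clock: 19.18
position: [435.9, 193.0, 95.0]
ee_rot: [-0.07, 0.92, -0.027, -0.384]
wrist_force: [0.0, -0.3, 0.3]
grip_width: 74.3
gripper_force: 0.0
```

{"api": "drive_tool", "payload": {"rows": "0 0 0 0 0 0; 0 0 0 0 0 0; 0 0 0 0 0 0; 0 0 0 0 0 0; 0 0 0 0 0 0; 0 0 0 0 0 0; 0 0 0 0 0 0; 0 0 0 0 0 0", "hand": 1, "squeeze": 45}}

```text
clock: 20.18
position: [436.2, 192.9, 95.2]
ee_rot: [-0.07, 0.92, -0.027, -0.384]
wrist_force: [-0.5, -0.3, 0.7]
grip_width: 25.9
gripper_force: 45.0
```

```bash
python3 - <<'E'
from coil import *
s=ctrl.observe(); print(s["clock"],s["position"],R.from_quat(s["ee_rot"]).as_matrix().round(3).tolist(),s["joints"],s["grip_width"],s["gripper_force"],s["wrist_force"],s["wrist_torque"])
E
```

```text
20.175 [436.17412098 192.92698457  95.1604607 ] [[-0.696, -0.15, -0.702], [-0.108, 0.989, -0.104], [0.71, 0.004, -0.704]] [-0.25662572  0.93109045 -0.19541114  1.38089035 -0.04814973  1.60374643
  1.30355666] 25.85540288456514 44.986796379089355 [-0.4717714  -0.29360144  0.70469857] [-0.01001904 -0.61845107 -0.09607992]
```

{"api": "drive_tool", "payload": {"rows": "8 0 0 0 0 0; 18 0 0 0 0 0; 30 0 0 0 0 0; 42 0 0 0 0 0; 55 0 0 0 0 0; 68 0 0 0 0 0; 80 0 0 0 0 0; 85 0 0 0 0 0; 85 0 0 0 0 0"}}

```text
clock: 21.3
position: [376.9, 183.8, 155.7]
ee_rot: [-0.071, 0.921, -0.027, -0.383]
wrist_force: [0.5, -0.6, -2.7]
grip_width: 25.9
gripper_force: 45.0
```

```bash
python3 - <<'E'
from coil import *
s=ctrl.observe(); print(s["clock"],s["position"],R.from_quat(s["ee_rot"]).as_matrix().round(3).tolist(),s["joints"],s["grip_width"],s["gripper_force"],s["wrist_force"],s["wrist_torque"])
w=snap("wrist","w7")
C=cal("wrist"); p=np.array(s["position"]); rt=R.from_quat(s["ee_rot"])
# predicted handle end & width in image if coil is unslipped
q=proj("wrist",p+rt.apply([[70,13,-40-12+4],[70,-13,-52+4],[-62,13,-48],[-62,-13,-48]]),C); print(q.round())
m=(w.max(2)<45).astype(np.uint8); ys,xs=np.where(m[90:200,290:355]); print(ys.min()+90,xs.min()+290,xs.max()+290)
a0=cv2.imread("pics/w6.png"); 
E
```

```text
21.3 [376.9014078  183.79144936 155.70062358] [[-0.696, -0.151, -0.702], [-0.109, 0.989, -0.104], [0.71, 0.004, -0.705]] [-0.25459449  0.77776814 -0.21259934  1.54621584 -0.0760668   1.58736365
  1.28617253] 25.897948709237266 44.972437620162964 [ 0.45154469 -0.55046771 -2.69753123] [ 0.17803337 -0.95589197 -0.00215319]
[[352. 144.]
 [295. 144.]
 [343. 360.]
 [302. 360.]]
136 294 350
```

Coil is out and carried, with no slip. Now lift, level and carry it over the stack.

```bash
python3 - <<'E'
from coil import *
plan([((410,180,235),None,2),((450,60,230),down(90),8)]); 
E
```

```text
17.0 -4.2 -39.4 0.0 0.0 0.0; 34.0 -8.4 -78.8 0.0 0.0 0.0; 31.7 -23.9 -80.3 -0.4 -5.6 1.0; 29.4 -39.5 -81.8 -0.8 -11.3 2.1; 27.1 -55.1 -83.3 -1.2 -16.9 3.1; 24.8 -70.7 -84.8 -1.6 -22.6 4.1; 22.5 -86.3 -86.3 -2.0 -28.2 5.2; 20.2 -101.9 -87.8 -2.4 -33.9 6.2; 17.9 -117.5 -89.4 -2.8 -39.5 7.3; 15.6 -133.0 -90.9 -3.2 -45.1 8.3
```

{"api": "drive_tool", "payload": {"rows": "17 -4 -39 0 0 0; 34 -8 -79 0 0 0; 32 -24 -80 -0.4 -5.6 1; 29 -39 -82 -0.8 -11.3 2.1; 27 -55 -83 -1.2 -16.9 3.1; 25 -71 -85 -1.6 -22.6 4.1; 22 -86 -86 -2 -28.2 5.2; 20 -102 -88 -2.4 -33.9 6.2; 18 -117 -89 -2.8 -39.5 7.3; 16 -133 -91 -3.2 -45.1 8.3"}}

```text
clock: 22.6
position: [448.9, 59.5, 230.1]
ee_rot: [0.0, 1.0, -0.0, -0.0]
wrist_force: [0.1, -0.2, -2.1]
grip_width: 25.8
gripper_force: 45.0
```

{"api": "drive_tool", "payload": {"rows": "0 0 0 0 0 0; 0 0 0 0 0 0"}}

```text
clock: 22.85
position: [449.9, 60.9, 230.3]
ee_rot: [-0.0, 1.0, 0.0, -0.001]
wrist_force: [0.3, 0.9, -3.5]
grip_width: 25.6
gripper_force: 45.0
```

Now the tool is down (x = −X, y = Y, z = −Z). Go to (458,-93,60).

{"api": "drive_tool", "payload": {"rows": "-2 -30 0 0 0 0; -4 -65 10 0 0 0; -6 -105 25 0 0 0; -8 -140 45 0 0 0; -8 -154 75 0 0 0; -8 -154 110 0 0 0; -8 -154 135 0 0 0; -8 -154 150 0 0 0"}}

```text
clock: 23.85
position: [458.0, -92.9, 78.4]
ee_rot: [-0.001, 1.0, 0.001, -0.002]
wrist_force: [-0.4, -0.5, -2.2]
grip_width: 25.7
gripper_force: 45.0
```

```bash
python3 - <<'E'
from coil import *
s=ctrl.observe(); print(s["clock"],s["position"],s["grip_width"],s["gripper_force"],s["wrist_force"])
t=snap("top","t8"); sc=snap("scene","s8")
A=np.hstack([cv2.resize(sc[150:330,180:400],(440,360)),cv2.resize(t[150:240,320:410],(360,360))]); cv2.imwrite("pics/c8.png",A[:,:,::-1])
for r in ctrl.cut_out("coil","top")[:2]: print("top",round(r["p"],2),r["centre"],atz("top",r["centre"],118).round(1))
for n,b in(("top",t),("scene",sc)): print(n,proj(n,[(558,-93,108+10),(558,-93-79,118),(558,-93+79,118),(598,-54,118),(598,-132,118)]).round().tolist())
E
```

```text
23.85 [458.03150786 -92.89119809  78.39610875] 25.686324632373534 44.972235560417175 [-0.39494996 -0.49659699 -2.19370157]
top [[380.0, 188.0], [414.0, 188.0], [346.0, 189.0], [363.0, 171.0], [397.0, 171.0]]
scene [[270.0, 224.0], [238.0, 239.0], [299.0, 211.0], [293.0, 228.0], [263.0, 242.0]]
```

View pics/c8.png

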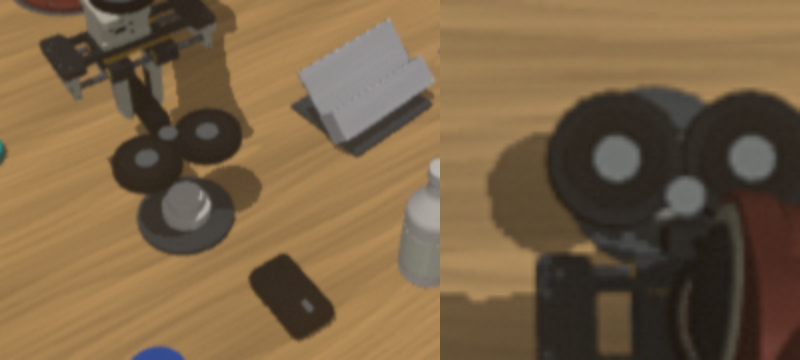

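Head is level and the discs touch at top-view (381,190), against a predicted (380,188), so it is centred within about 5 mm. The stack is intact. Lower 18 mm, nudge 3 mm forward and settle.

{"api": "drive_tool", "payload": {"rows": "-1 0 6 0 0 0; -2 0 12 0 0 0; -3 0 17 0 0 0; -3 0 18 0 0 0; -3 0 18 0 0 0; -3 0 18 0 0 0; -3 0 18 0 0 0; -3 0 18 0 0 0"}}

```text
clock: 25.0
position: [460.7, -94.0, 62.5]
ee_rot: [0.0, 1.0, -0.0, -0.0]
wrist_force: [-0.2, -0.4, -2.2]
grip_width: 25.7
gripper_force: 45.0
```

```bash
python3 - <<'E'
from coil import *
s=ctrl.observe(); print(s["clock"],s["position"],s["ee_rot"],s["grip_width"],s["gripper_force"],s["wrist_force"],np.abs(s["joint_velocities"]).max())
if s["gripper_force"]>30 and abs(s["position"][2]-60)<8: print(ctrl.hand_in())
E
```

```text
25.0 [460.66716049 -93.98929267  62.54796861] [ 7.03577676e-05  9.99999927e-01 -1.26167551e-04 -3.53218585e-04] 25.656187647468588 44.97220158576965 [-0.21395569 -0.37914884 -2.22212445] 0.0019272890310701775
the job is handed in; nothing more can be done
None
```

The job is handed in, with no verdict returned: both discs are stacked within about 3 mm of the plate's middle by the camera, and at 25 s of the 64 s the gripper still held the coil level about 5 cm above them.

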